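Set the cam-lock length stop on the mitre fence

ROBOT

A 6-joint arm with a two-finger parallel gripper is mounted at the origin on a cart in front of the work surface, level with it; the furniture and walls round the work are solid. World frame = base frame: x ahead of the robot, y to its left, z up, the work surface at z = 0. Lengths are in m, angles in rad, forces in N, time in s.
With the tool pointing down it reaches from about 0.325 to 0.775 m from the base axis. Payload 9.3 kg.
Tool frame: the origin (TCP) lies midway between the tips of the shut fingers; the grasp point (between the pads) lies 19 mm behind it (bot.tcp_to_grasp is the distance from the TCP to the grasp point, in m); z points along the fingers, y is the line along which they close (so a half turn about z gives the same grasp; the last joint's range is limited). The gripper opens to 85 mm and grips with 20 to 120 N. Pads are 22 mm wide; open, the fingers measure 114 mm over their backs; the gripper's body (76 mm by 85 mm) begins 54 mm behind the grasp point. The pads swing forward as they close: fully open they stand 13 mm farther back than shut.
Start: joints at [1.129, 0.259, 0.021, 1.334, 0, 1.418], TCP at [0.157, 0.527, 0.231] pointing down, gripper open.
Joint ranges: [-3.04, 3.04], [-0.91, 1.82], [-1.04, 1.36], [-1.92, 1.95], [-1.52, 1.45], [-3.14, 3.14]. Speed limits (rad/s): [2.22, 2.22, 2.79, 3.14, 3.14, 3.14].

INTERFACE

Orientations are given as a unit quaternion [w, x, y, z].
In Python, from plant import bot gives the robot as it stands.
- The arm moves only by the shell command python3 -m handwheel 'ROWS' [OPENING] [FORCE]. ROWS is JSON, a list of rows, each an object with "offset": the shift along the world's x, y, z in m, a list of three; "yaw": the turn about the world's z in rad. A call has exactly 8 rows; each row is the pose to reach, as a shift and turn from the pose commanded when the call began; what a row does not reach only later rows make up. A row lasts 1/8 s, in which the tool goes at most 62.5 mm and 10.7 degrees, less where a joint would pass 70% of its speed; a pose out of reach is approached as far as the arm can. A call with a gripper value outside its range is refused whole. OPENING is the opening, from 0 (shut) to 1 (fully open), set as the call begins (- or left out, the last holds). The fingers move at their own pace and stop on an object; FORCE is the grip in N (left out, the last holds). Time passes only in rows, so rows that repeat a pose let the fingers close, or fill a call up. It gives the time, the measured TCP pose, the force, the opening and the grip force at its end, in the units of the state.
- bot.read_state(): the state, without advancing time (a new reading comes with each control period).
- bot.snapshot(name): name is "side" or "top"; returns a dict with "pixels" (480x640x3 uint8, red, green, blue), "range_z" (480x640 float32, m along the optical axis (not along the pixel's ray), 0 where there is no reading), "K" (3x3 intrinsics, pixels), "T" (4x4, takes a point from camera to world coordinates). Camera axes: x right, y up, looking along -z (the intrinsics and any distortion apply to the point x, -y, -z); pixel columns grow to the right and rows downward; lengths in m; the calibration is good to about 2 mm. A picture is of the moment at which its call begins.
- bot.close_job(): hands the job in; it is judged then, once.
The state is a dict: "time_s": time; "qpos": joint angles; "dq": joint speeds; "tau": joint torques, N m; "tcp_pos": TCP position; "tool_rot": TCP orientation; "ft_force": force on the tool from outside, world axes, zero at the start; "wrist_torque": the same for the moment, N m; "finger_gap": finger opening in m; "grip_force": force on a finger pad.
Only numpy, scipy, OpenCV 4.12 (cv2) and the standard library are available. Lean on these libraries where they do the work, as an engineer would, in place of code of your own. Each camera call takes 0.05 s, during which the arm holds its last target. There are 200 camera calls.

TASK

Set the length stop for the next cut: with its black pad on the fence's taped working face, lower the loose stop over the fence at the loading gap (where the rail is milled narrow) until it is fully down on the rail, then push it along the rail until the blade-side face of its pad is level with the pencil line on the masking tape. Then press its cam lever fully down so that the stop is locked there, leave it at the line, and do not disturb the other things on the table.

Things in the scene. Friction and masses are not known exactly. Their poses are not given: they have to be found in the camera images.
- fence: Fixed bare-aluminium mitre fence standing on the table: a bar 30 mm wide, 56 mm high, 390 mm long. Origin on the table under the middle of its width. Its y axis runs along the bar, from y = -180 mm (blade end) to +210 mm; its -x side is the working face.
- rail_top (a point): On top of the fence, above its origin, axes as the fence. Section below it: head (the rail) 30 mm wide, z = 50 to 56 mm over the table; under it a web 8 mm wide, z = 38 to 50; then the body, 30 mm wide. So a groove 12 mm high and 11 mm deep runs along each side under the head.
- gap (a point): Middle of the loading gap, on top of the rail (y = +125 mm in the fence's frame). Axes as the fence. From 33 mm before to 33 mm after this point the head is milled from 30 down to 14 mm width, at the same height; only here can the stop's lips pass down beside the head.
- fence_foot (a point): Top of the black clamp knob (44 mm high, 43 mm across) on the fence's foot behind the fence at its near end. A flat foot, 12 mm high, stands behind the blade end, reaching 49 mm behind the fence's middle.
- mark: Strip of masking tape (26 mm wide, no noticeable thickness) stuck over the top and the working face of the fence, with one dark pencil line across its middle. Origin on the table, middle of the fence's width, at the line. Axes as the fence. It is on the blade side of the loading gap, 155 to 255 mm from the gap's middle.
- stop: Loose length stop, 0.27 to 0.44 kg, an upside-down U standing on two legs. Origin between its feet, z up. It goes on the fence with its axes parallel to the fence's (black pad on the working-face side, -x). Grey saddle 48 mm in x, 50 in y, z = 53 to 67; cheeks up to z = 74. Legs 50 mm long in y, inner faces at x = -18 and +18, feet flared outward.
- stop_grip (a point): On the stop at x = -4, z = 60 mm: middle of the 56 mm grip across x, from the pad's front (x = -32) to the rear leg (x = +24). Pad and leg faces are flat; the lever stays between the fingers.
- stop_lips (a point): On the stop, middle between its two lips (x = 0, z = 41.5 mm). A lip 40 mm long in y sticks in from each leg to x = -10 and +10, z = 38.5 to 44.5; under the head it runs in the groove with 2.5 mm play in height. Fully down, the saddle rests on the rail and the stop's origin is 3 mm above the table; play in x 3 mm each way.
- stop_face (a point): Middle of the blade-side (-y) end face of the stop's black pad (pad 8 mm thick, y = -25 to +25, z = 15 to 67): x = -28, y = -25, z = 30 mm in the stop's frame. This face is to stand level with the pencil line. Unlocked, the stop slides with a push of a few newtons and stays where it is left.
- lever (a joint): Cam lever, rad: 0 = raised about 50 degrees (unlocked), 0.873 = fully down, level (locked, stop lifted 2 to 3 mm so that it squeezes the rail). Axis along the stop's y at x = -3, z = 64 mm; the black arm, 16 mm wide, points to +x. It stays where it is left.
- lever_pad (a point): On the lever's upper face near its free end, 38 mm from the axis. Raised, the tip is at about x = +20, z = 102 mm in the stop's frame; down, it reaches x = +42 and its top is at z = 75 to 77. Push it over along its arc, towards +x and down together, with closed fingertips; straight down on the raised tip it sticks.
- offcut: Bystander: wood offcut 60 x 160 x 45 mm. Origin at the centre of its underside, long side along y.
- tape_measure: Bystander: tape measure 39 x 76 x 63 mm. Origin at the centre of its underside.
- try_square: Bystander: try square 120 x 207 x 19 mm, lying flat. Origin at the centre of its underside.
Not all that is in view belongs to the job. Leave any purple look-alike of the stop alone.

How it is judged:
On the way, in this order (a step that is already met when the one before it is completed fails the run):
1. the stop is fully down on the rail in the loading gap (z of stop in the frame of fence below 0.009 m and y of stop in the frame of gap between -0.03 and 0.03 m and x of stop in the frame of fence between -0.007 and 0.007 m and x of stop_face in the frame of fence below -0.015 m), for 0.2 s.
2. the pad's blade-side face is at the pencil line within 4 mm, the stop still hooked on the rail (y of stop_face in the frame of mark between -0.004 and 0.004 m and z of stop in the frame of fence below 0.01 m), for 0.3 s.
3. the lever is pressed fully down (value of joint lever above 0.77 rad), for 0.2 s.
At the end, for the whole second after the job is handed in: The stop sits hooked on the fence rail, the blade-side face of its pad within 4 mm of the pencil line, its lever fully down (within about 6 degrees), at rest (all of step 2 and z of stop in the frame of fence above -0.002 m and x of stop in the frame of fence between -0.007 and 0.007 m and angle between the y axis of stop and the y axis of fence, either way round below 0.15 rad and value of joint lever above 0.77 rad and linear speed of stop below 0.01 m/s); the robot touches nothing.
It fails at once if a bystander (offcut, tape measure, try square) is moved more than 25 mm (distance of any of offcut, tape_measure, try_square from where it was at the start of the episode above 0.025 m).
It also fails if it takes over 61 s, if anything falls off the work surface, if the arm or the gripper's body presses on something with over 40 N, if the wrist force passes 120 N, or if a joint passes its speed limit or range.

## Working session

There is one attempt and no reset: what is moved stays moved. The work goes in short steps, Python scripts to look and compute and a shell command to move; the robot and the scene stay as the last step left them, time stands still between calls to the robot, and variables do not carry over. Pictures are saved under pics/ and viewed, at most 10 in all, crops included, and the job is handed in when it is done.

```bash
mkdir -p pics; cat > h.py <<'E'
import numpy as np, cv2
from plant import bot
def snap(n):
    return bot.snapshot(n)
def pts(s):
    K,T,d=s["K"],s["T"],s["range_z"]
    v,u=np.mgrid[0:480,0:640]
    P=np.stack([(u-K[0,2])/K[0,0]*d,-(v-K[1,2])/K[1,1]*d,-d],-1)
    return P@T[:3,:3].T+T[:3,3]
def save(s,f,crop=None,k=1):
    im=s["pixels"][:,:,::-1]
    if crop: a,b,c,d=crop; im=im[b:d,a:c]
    cv2.imwrite(f,cv2.resize(im,None,fx=k,fy=k,interpolation=cv2.INTER_CUBIC))
E
python3 - <<'E'
from h import *
for n in("top","side"):
    s=snap(n); save(s,f"pics/{n}0.png"); np.savez(f"{n}0.npz",**s); print(n,s["K"].round(1).tolist(),s["T"].round(3).tolist(),[k for k in s])
print(bot.read_state())
E
```

```text
top [[433.9, 0.0, 324.4], [0.0, 433.9, 234.6], [0.0, 0.0, 1.0]] [[0.001, 0.995, -0.1, 0.414], [-1.0, 0.001, -0.0, -0.081], [-0.0, 0.1, 0.995, 1.216], [0.0, 0.0, 0.0, 1.0]] ['pixels', 'range_z', 'K', 'T']
side [[436.7, 0.0, 321.6], [0.0, 436.7, 238.6], [0.0, 0.0, 1.0]] [[0.921, 0.263, -0.287, 0.105], [-0.389, 0.609, -0.691, -1.101], [-0.007, 0.749, 0.663, 1.087], [0.0, 0.0, 0.0, 1.0]] ['pixels', 'range_z', 'K', 'T']
{'time_s': 0.1, 'qpos': array([ 1.12943811e+00,  2.59161485e-01,  2.08458111e-02,  1.33367547e+00,
       -9.07724350e-06,  1.41818596e+00]), 'dq': array([ 9.58060914e-04, -1.04758141e-03,  8.64654468e-04, -1.42630649e-05,
        3.78689281e-04,  4.10278570e-04]), 'tau': array([ 5.16963788e-03, -5.56695092e+01,  3.45068157e+01,  1.16691136e-02,
       -1.31539155e-04, -4.00163742e-05]), 'tcp_pos': array([0.15652431, 0.52701119, 0.23071592]), 'tool_rot': array([-1.70484320e-04,  1.43872871e-01,  9.89595998e-01, -5.72583850e-04]), 'ft_force': array([-0.48808816,  0.42795064,  0.21748901]), 'wrist_torque': array([ 0.01707523, -0.01149406, -0.08614758]), 'grip_force': 0.0, 'finger_gap': 0.0854090114370501}
```

View pics/top0.png

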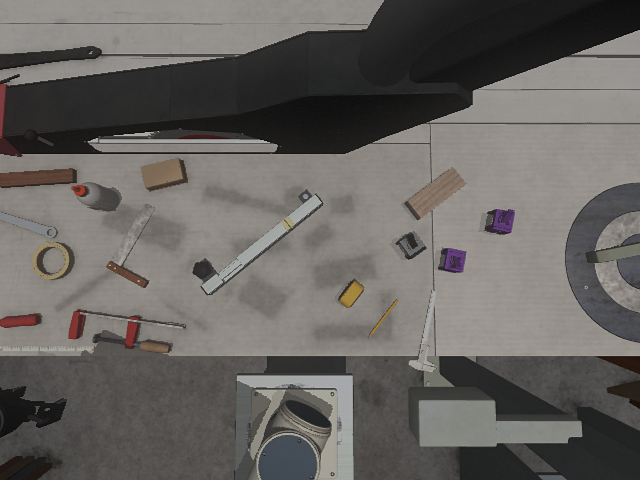

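View pics/side0.png

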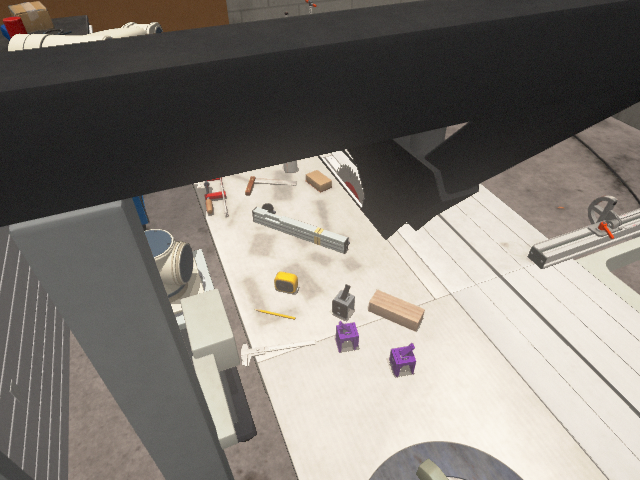

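Candidates for the stop: the grey/black item at top (410,245) / side (344,302), and purple look-alikes at top (453,260) and (500,221), side (347,337) and (403,360). I choose the grey one. The fence runs from top (207,287) to (318,200), with the tape at (288,224) and the gap near (225,270).

```bash
python3 - <<'E'
from h import *
S={n:dict(np.load(f"{n}0.npz")) for n in("top","side")}
def cr(n,a,b,w,h,k): return cv2.resize(S[n]["pixels"][b:b+h,a:a+w,::-1],(w*k,h*k),interpolation=cv2.INTER_CUBIC)
a=cr("top",390,225,40,40,10);b=cr("side",320,275,40,50,8)
b=b[:400]; cv2.imwrite("pics/stop.png",np.hstack([a,b]))
cv2.imwrite("pics/fence.png",cr("top",190,185,140,115,5))
P=pts(S["top"]); 
v,u=np.mgrid[0:480,0:640]
z=P[...,2]
m=(u>190)&(u<330)&(v>185)&(v<300)&(z>.046)&(z<.066)
q=P[m]; print(len(q),np.median(q[:,2]))
r=cv2.minAreaRect(q[:,:2].astype(np.float32)*1000);print("fence rect",r,cv2.boxPoints(r).round(1).tolist())
m=(u>390)&(u<430)&(v>225)&(v<262)&(z>.045)
q=P[m];print(len(q),np.percentile(q[:,2],[5,25,50,75,95]))
for lo,hi in((.06,.08),(.08,.12)):
    w=q[(q[:,2]>lo)&(q[:,2]<hi)]; r=cv2.minAreaRect(w[:,:2].astype(np.float32)*1000);print(lo,len(w),w.mean(0),r)
E
```

```text
1568 0.05712452638965215
fence rect ((527.0609741210938, 103.7978286743164), (83.88101196289062, 396.2981262207031), 39.289581298828125) [[369.1000061035156, 230.60000610351562], [620.0999755859375, -76.0999984741211], [685.0, -23.0], [434.0, 283.70001220703125]]
425 [0.06051161 0.06643249 0.06850119 0.07328077 0.10294885]
0.06 335 [ 0.50034153 -0.31525555  0.06844511] ((503.8835144042969, -315.6387023925781), (55.77946853637695, 51.86440658569336), 34.679683685302734)
0.08 65 [ 0.5150744  -0.30633552  0.09470563] ((514.7966918945312, -306.84222412109375), (28.489452362060547, 16.484172821044922), 37.63624954223633)
```

View pics/stop.png

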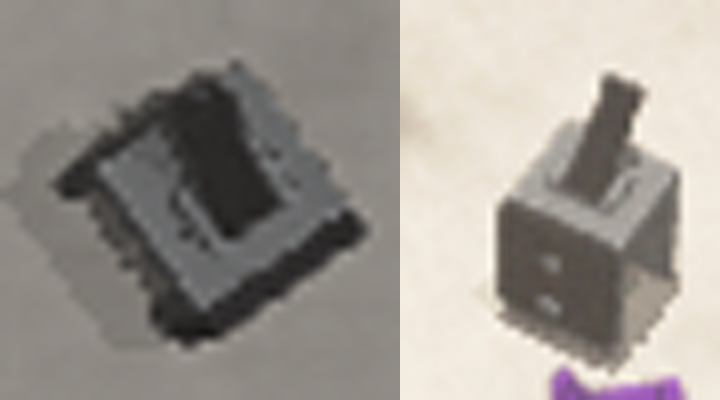

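View pics/fence.png

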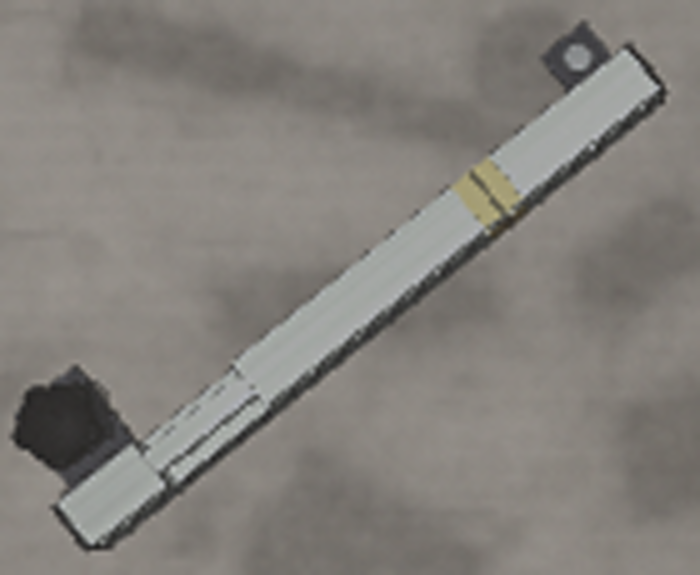

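The crops confirm the grey stop. Its black pad faces lower-right in the top view, and the raised lever points upper-left, so it is roughly parallel to the fence already. The fence crop shows the pencil line near top px (288,224) and the gap between about (220,278) and (240,261). Next I refine the numbers.

```bash
cat >> h.py <<'E'
def cast(s,uv,z):
    K,T=s["K"],s["T"]; uv=np.atleast_2d(uv).astype(float)
    d=np.c_[(uv[:,0]-K[0,2])/K[0,0],-(uv[:,1]-K[1,2])/K[1,1],-np.ones(len(uv))]@T[:3,:3].T
    return T[:3,3]+d*((z-T[2,3])/d[:,2])[:,None]
E
python3 - <<'E'
from h import *
S={n:dict(np.load(f"{n}0.npz")) for n in("top","side")}
win={"top":(190,185,335,300),"side":(245,195,355,260)}
for n,s in S.items():
    a,b,c,d=win[n]; P=pts(s); z=P[...,2]; W=np.zeros((480,640),bool);W[b:d,a:c]=1
    m=W&(z>.052)&(z<.062); 
    m=cv2.morphologyEx(m.astype(np.uint8),cv2.MORPH_OPEN,np.ones((3,3)))
    N,l,st,_=cv2.connectedComponentsWithStats(m); k=1+np.argmax(st[1:,4]); vu=np.argwhere(l==k)
    X=cast(s,vu[:,::-1],.056)[:,:2]
    r=cv2.minAreaRect((X*1000).astype(np.float32)); print(n,len(X),"depthz",np.median(z[l==k]).round(4),"rect",r)
    # axes
    c0=X.mean(0); e=np.linalg.eigh(np.cov(X.T))[1][:,1]; e*=np.sign(e[1]); print(" y axis",e,"x angle",np.degrees(np.arctan2(-e[0],e[1])))
    ex=np.array([e[1],-e[0]])
    t=(X-c0)@e; w=(X-c0)@ex; print(" along",t.min()*1e3,t.max()*1e3,"across",w.min()*1e3,w.max()*1e3)
    hsv=cv2.cvtColor(s["pixels"],cv2.COLOR_RGB2HSV); px=hsv[vu[:,0],vu[:,1]].astype(int)
    # tape: saturated
    tp=px[:,1]>60; print(" tape",tp.sum(),"range",np.percentile(t[tp],[2,50,98])*1e3)
    near=(np.abs(t-np.median(t[tp]))<.011)&(np.abs(w)<.012)
    wt=np.clip(150-px[:,2],0,None)*0
    base=np.median(px[near,2]); wt=np.where(near,np.clip(base-15-px[:,2],0,None),0); tl=(wt*t).sum()/wt.sum()
    print(" line t",tl*1e3,"base",base,(wt>0).sum(), "pos",c0+e*tl)
    mid=(t.min()+t.max())/2; print(" origin from ends",c0+e*(mid-.015),"line y in fence",tl*1e3-(mid*1e3-15))
    # knob/stop
P=pts(S["top"]);z=P[...,2];m=(z>.03)&(z<.05);m[:, :190]=0;m[:,225:]=0;m[:255]=0;m[300:]=0
q=P[m];hs=S["top"]["pixels"][m].max(1)<70;print("knob",q[hs].mean(0),hs.sum())
P=pts(S["side"]);z=P[...,2];m=(z>.05)&(z<.077);m[:,:320]=0;m[:,362:]=0;m[:280]=0;m[325:]=0
q=P[m][:,:2];print("stop side",len(q),cv2.minAreaRect((q*1000).astype(np.float32)))
E
```

```text
top 1428 depthz 0.0572 rect ((506.72149658203125, 87.03446197509766), (30.535348892211914, 395.9552001953125), 39.27558898925781)
 y axis [-0.63259871  0.77447974] x angle 39.24211220851068
 along -187.21829573936697 208.73489999057372 across -15.329249079429829 15.347789995639312
 tape 80 range [-87.49229661 -76.9436002  -64.0572481 ]
 line t -75.85716897906836 base 165.0 12 pos [0.5614958  0.01993974]
 origin from ends [0.51619194 0.07540448] line y in fence -71.61547110467174
side 288 depthz 0.0567 rect ((511.66473388671875, 74.11138153076172), (34.802486419677734, 208.42762756347656), 39.42892837524414)
 y axis [-0.62385661  0.78153882] x angle 38.59831471716334
 along -102.2773448001991 106.35776029615451 across -18.245641080957064 18.156822216206567
 tape 39 range [-81.815896   -69.91744294 -56.94919555]
 line t -69.65237314638604 base 245.0 8 pos [0.5566527  0.01824126]
 origin from ends [0.52128465 0.06254871] line y in fence -56.69258089436374
knob [0.43473166 0.24934077 0.04269485] 233
stop side 304 ((486.8261413574219, -344.6399230957031), (134.43368530273438, 67.74313354492188), 65.26849365234375)
```

```bash
python3 - <<'E'
from h import *
S=dict(np.load("top0.npz"));P=pts(S)
for y0 in np.arange(-.45,.6,.1):
    m=(P[...,2]>.15)&(abs(P[...,1]-y0)<.05)&(P[...,0]>.25)&(S["range_z"]>0)
    m[350:]=0
    q=P[m]; print(y0.round(2), q[:,0].min().round(3) if len(q) else None, q[:,2].min().round(2) if len(q) else None)
E
python3 -m handwheel '[{"offset":[0.05,-0.04,0],"yaw":0},{"offset":[0.1,-0.085,0],"yaw":0},{"offset":[0.15,-0.13,0],"yaw":0},{"offset":[0.19,-0.18,0],"yaw":0},{"offset":[0.22,-0.235,0],"yaw":0},{"offset":[0.245,-0.29,0],"yaw":0},{"offset":[0.265,-0.35,0],"yaw":0},{"offset":[0.28,-0.41,0],"yaw":0}]' 1
python3 -m handwheel '[{"offset":[0.01,-0.06,0],"yaw":-0.085},{"offset":[0.02,-0.12,0],"yaw":-0.17},{"offset":[0.03,-0.18,0],"yaw":-0.255},{"offset":[0.04,-0.24,0],"yaw":-0.34},{"offset":[0.05,-0.3,0],"yaw":-0.425},{"offset":[0.058,-0.36,0],"yaw":-0.51},{"offset":[0.064,-0.415,0],"yaw":-0.595},{"offset":[0.067,-0.433,0],"yaw":-0.676}]' 1
```

```text
-0.45 0.767 0.47
-0.35 0.747 0.32
-0.25 0.702 0.18
-0.15 0.742 0.15
-0.05 0.747 0.15
0.05 0.747 0.15
0.15 0.747 0.22
0.25 0.747 0.26
0.35 0.747 0.23
0.45 0.747 0.18
0.55 0.619 0.15
time_s: 1.1
tcp_pos: [0.4344, 0.1252, 0.231]
tool_rot: [-0.0, 0.144, 0.99, -0.0]
ft_force: [0.1, -0.3, -0.1]
finger_gap: 0.0858
grip_force: 0.0
time_s: 2.1
tcp_pos: [0.5007, -0.309, 0.23]
tool_rot: [-0.001, 0.466, 0.885, 0.0]
ft_force: [0.2, 0.2, -0.3]
finger_gap: 0.0852
grip_force: 0.0
```

```bash
python3 -m handwheel '[{"offset":[0,0,-0.03],"yaw":0},{"offset":[0,0,-0.07],"yaw":0},{"offset":[0,0,-0.11],"yaw":0},{"offset":[0,0,-0.14],"yaw":0},{"offset":[0,0,-0.165],"yaw":0},{"offset":[0,0,-0.18],"yaw":0},{"offset":[0,0,-0.192],"yaw":0},{"offset":[0,0,-0.192],"yaw":0}]' 1
python3 -m handwheel '[{"offset":[0,0,0],"yaw":0},{"offset":[0,0,0],"yaw":0},{"offset":[0,0,0],"yaw":0},{"offset":[0,0,0],"yaw":0},{"offset":[0,0,0],"yaw":0},{"offset":[0,0,0],"yaw":0},{"offset":[0,0,0],"yaw":0},{"offset":[0,0,0],"yaw":0}]' 0 50
python3 - <<'E'
from h import *
s=snap("side");save(s,"pics/grasp.png",(290,220,410,340),5)
E
```

```text
time_s: 3.1
tcp_pos: [0.5008, -0.3057, 0.0388]
tool_rot: [-0.0, 0.464, 0.886, 0.0]
ft_force: [-0.7, 0.8, 0.3]
finger_gap: 0.0856
grip_force: 0.0
time_s: 4.1
tcp_pos: [0.5015, -0.307, 0.0409]
tool_rot: [0.001, 0.464, 0.886, -0.001]
ft_force: [-0.9, -1.6, 6.1]
finger_gap: 0.0554
grip_force: 44.8
```

View pics/grasp.png

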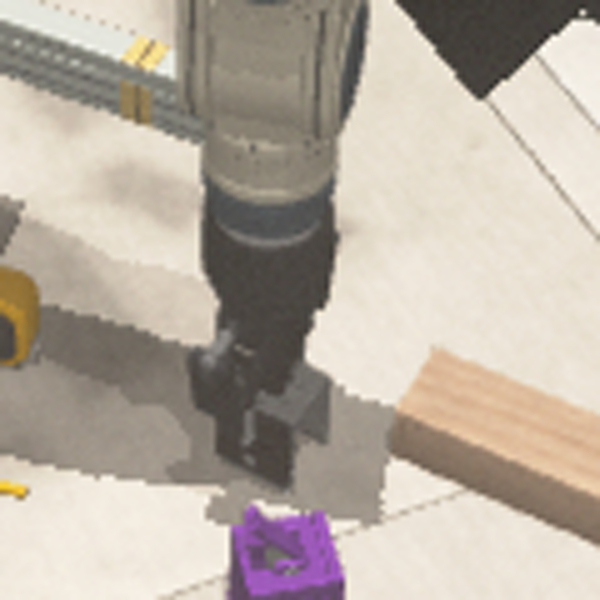

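The grasp is square and both faces are held: opening 55.4 mm against 56 expected. The fingers sit about 8 mm towards the stop's +y from its middle. Lift and carry.

```bash
python3 -m handwheel '[{"offset":[0,0,0.02],"yaw":0},{"offset":[0,0,0.05],"yaw":0},{"offset":[0,0,0.09],"yaw":0},{"offset":[0,0,0.13],"yaw":0},{"offset":[0,0.02,0.15],"yaw":0.01},{"offset":[-0.005,0.06,0.15],"yaw":0.02},{"offset":[-0.01,0.11,0.15],"yaw":0.03},{"offset":[-0.015,0.16,0.15],"yaw":0.04}]'
python3 -m handwheel '[{"offset":[-0.01,0.055,0],"yaw":0.01},{"offset":[-0.02,0.11,0],"yaw":0.02},{"offset":[-0.03,0.165,0],"yaw":0.03},{"offset":[-0.04,0.22,0],"yaw":0.039},{"offset":[-0.05,0.27,0],"yaw":0.039},{"offset":[-0.055,0.305,0],"yaw":0.039},{"offset":[-0.058,0.323,0],"yaw":0.039},{"offset":[-0.058,0.323,0],"yaw":0.039}]'
python3 - <<'E'
from h import *
st=bot.read_state();print(st["tcp_pos"],st["tool_rot"])
s=snap("side");save(s,"pics/carry.png",(190,130,370,265),4);np.savez("side1.npz",**s)
s=snap("top");np.savez("top1.npz",**s)
E
```

```text
time_s: 5.15
tcp_pos: [0.4855, -0.1445, 0.1895]
tool_rot: [0.0, 0.446, 0.895, 0.0]
ft_force: [0.1, 0.1, -3.1]
finger_gap: 0.0555
grip_force: 47.8
time_s: 6.15
tcp_pos: [0.4275, 0.1781, 0.1895]
tool_rot: [0.0, 0.427, 0.904, 0.0]
ft_force: [0.6, -0.6, -3.7]
finger_gap: 0.055
grip_force: 47.8
[0.42749562 0.1781457  0.18948909] [2.34543074e-05 4.27476648e-01 9.04026383e-01 1.15922428e-04]
```

View pics/carry.png

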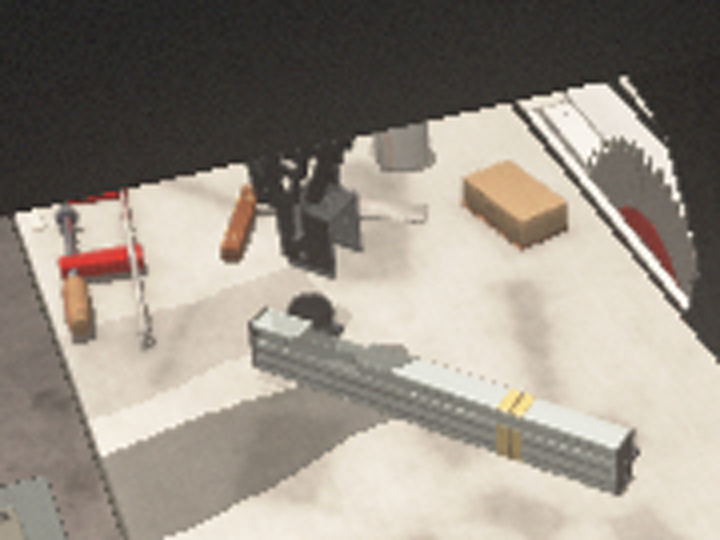

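The stop is held level over the gap, around (320,225) in the crop, and clear of the knob. I check its lateral offset from depth in that same view before lowering.

```bash
python3 - <<'E'
from h import *
o=np.array([.5162,.0754]);e=np.array([-.6326,.7745]);ex=np.array([.7745,.6326])
s=dict(np.load("side1.npz"));P=pts(s);q=P[130:265,190:370].reshape(-1,3)
f=np.c_[(q[:,:2]-o)@ex,(q[:,:2]-o)@e,q[:,2]]*1e3
# fence working face
m=(abs(f[:,0]+15)<8)&(f[:,2]>8)&(f[:,2]<34)&(f[:,1]<60)&(f[:,1]>-160);print("face x",m.sum(),np.median(f[m,0]),np.polyfit(f[m,1],f[m,0],1))
m=(abs(f[:,0])<30)&(f[:,2]>50)&(f[:,2]<62)&(f[:,1]<60)&(f[:,1]>-160);print("top z",np.median(f[m,2]))
m=(f[:,2]>145)&(f[:,2]<225)&(abs(f[:,0])<60)&(abs(f[:,1]-125)<60)
g=f[m];print(len(g))
for z in range(145,225,6):
    k=g[(g[:,2]>=z)&(g[:,2]<z+6)]
    if len(k):print(z,len(k),"x",np.percentile(k[:,0],[3,25,50,97]).round(1),"y",np.percentile(k[:,1],[3,25,50,97]).round(1))
E
```

```text
face x 269 -17.200419885536867 [-2.25475308e-03 -1.72449908e+01]
top z 56.39128414233497
356
145 6 x [-22.5 -21.5 -21.1  26. ] y [105.4 107.5 122.4 142.6]
151 23 x [-27.3 -24.4 -22.4  24.8] y [105.5 115.9 125.4 148. ]
157 7 x [-26.7 -19.7  18.   24.3] y [104.3 107.2 109.7 128.1]
163 30 x [-33.4 -29.6 -23.3  21.3] y [103.9 108.9 119.1 151.4]
169 22 x [-34.6 -32.4 -29.   23.3] y [104.1 108.6 120.4 150. ]
175 27 x [-35.4 -31.7 -28.4  22. ] y [102.2 107.8 116.1 148.7]
181 18 x [-34.2 -32.2 -30.9  20.8] y [102.2 105.4 109.9 150.8]
187 23 x [-34.9 -32.8 -30.6  19.8] y [103.2 106.4 113.4 141.9]
193 16 x [-38.  -33.3 -28.7  21.9] y [103.2 104.8 107.1 139.5]
199 25 x [-45.  -38.7 -30.7  19.9] y [103.8 104.9 115.5 139.4]
205 23 x [-44.7 -37.7 -32.1  10.2] y [102.3 103.6 112.1 143.1]
211 74 x [-45.5 -28.2 -16.1  21. ] y [101.8 107.4 117.3 140.7]
217 48 x [-45.3 -29.2 -10.2  26.9] y [103.3 113.5 123.5 143.3]
223 14 x [-44.7 -29.   -7.9  16.8] y [112.4 125.1 130.1 138. ]
```

```bash
python3 -m handwheel '[{"offset":[-0.001,-0.001,-0.02],"yaw":-0.002},{"offset":[-0.001,-0.001,-0.045],"yaw":-0.002},{"offset":[-0.001,-0.001,-0.07],"yaw":-0.002},{"offset":[-0.001,-0.001,-0.09],"yaw":-0.002},{"offset":[-0.001,-0.001,-0.105],"yaw":-0.002},{"offset":[-0.001,-0.001,-0.118],"yaw":-0.002},{"offset":[-0.001,-0.001,-0.127],"yaw":-0.002},{"offset":[-0.001,-0.001,-0.127],"yaw":-0.002}]'
python3 -m handwheel '[{"offset":[0,0,-0.002],"yaw":0},{"offset":[0,0,-0.004],"yaw":0},{"offset":[0,0,-0.006],"yaw":0},{"offset":[0,0,-0.008],"yaw":0},{"offset":[0,0,-0.01],"yaw":0},{"offset":[0,0,-0.011],"yaw":0},{"offset":[0,0,-0.012],"yaw":0},{"offset":[0,0,-0.012],"yaw":0}]'
```

```text
time_s: 7.25
tcp_pos: [0.4268, 0.1758, 0.0619]
tool_rot: [-0.0, 0.43, 0.903, -0.0]
ft_force: [-0.4, -0.8, -3.7]
finger_gap: 0.0553
grip_force: 47.7
time_s: 8.25
tcp_pos: [0.427, 0.1761, 0.0502]
tool_rot: [-0.0, 0.429, 0.903, -0.0]
ft_force: [0.7, -0.3, -2.9]
finger_gap: 0.0551
grip_force: 47.7
```

No contact, and the lips are passing. Continue down to the saddle.

```bash
python3 -m handwheel '[{"offset":[0,0,-0.002],"yaw":0},{"offset":[0,0,-0.004],"yaw":0},{"offset":[0,0,-0.005],"yaw":0},{"offset":[0,0,-0.006],"yaw":0},{"offset":[0,0,-0.007],"yaw":0},{"offset":[0,0,-0.0075],"yaw":0},{"offset":[0,0,-0.0075],"yaw":0},{"offset":[0,0,-0.0075],"yaw":0}]'
```

```text
time_s: 9.25
tcp_pos: [0.4271, 0.1762, 0.0439]
tool_rot: [0.001, 0.429, 0.903, 0.0]
ft_force: [-6.1, -1.3, 14.4]
finger_gap: 0.0552
grip_force: 49.7
```

Seated: the contact force rises at the expected height. I ease up by about 1 mm and start sliding along the rail.

```bash
python3 -m handwheel '[{"offset":[0,0,0.0015],"yaw":0},{"offset":[0,0,0.0015],"yaw":0},{"offset":[0.0063,-0.0077,0.0015],"yaw":0},{"offset":[0.0126,-0.0155,0.0015],"yaw":0},{"offset":[0.019,-0.0232,0.0015],"yaw":0},{"offset":[0.0253,-0.031,0.0015],"yaw":0},{"offset":[0.0316,-0.0387,0.0015],"yaw":0},{"offset":[0.038,-0.0465,0.0015],"yaw":0}]'
```

```text
time_s: 10.25
tcp_pos: [0.4655, 0.129, 0.0442]
tool_rot: [-0.0, 0.43, 0.903, -0.0]
ft_force: [-1.3, 1.3, -0.5]
finger_gap: 0.0552
grip_force: 48.0
```

```bash
python3 -m handwheel '[{"offset":[0.0082,-0.01,0],"yaw":0},{"offset":[0.0164,-0.02,0],"yaw":0},{"offset":[0.0245,-0.03,0],"yaw":0},{"offset":[0.0327,-0.04,0],"yaw":0},{"offset":[0.0409,-0.05,0],"yaw":0},{"offset":[0.049,-0.06,0],"yaw":0},{"offset":[0.0569,-0.0697,0],"yaw":0},{"offset":[0.0569,-0.0697,0],"yaw":0}]'
python3 - <<'E'
from h import *
s=snap("side");save(s,"pics/slide.png",(260,190,360,260),8);np.savez("side2.npz",**s)
s=snap("top");np.savez("top2.npz",**s)
E
```

```text
time_s: 11.25
tcp_pos: [0.5229, 0.059, 0.0443]
tool_rot: [0.0, 0.43, 0.903, -0.0]
ft_force: [1.9, -1.1, -0.3]
finger_gap: 0.055
grip_force: 48.0
```

View pics/slide.png

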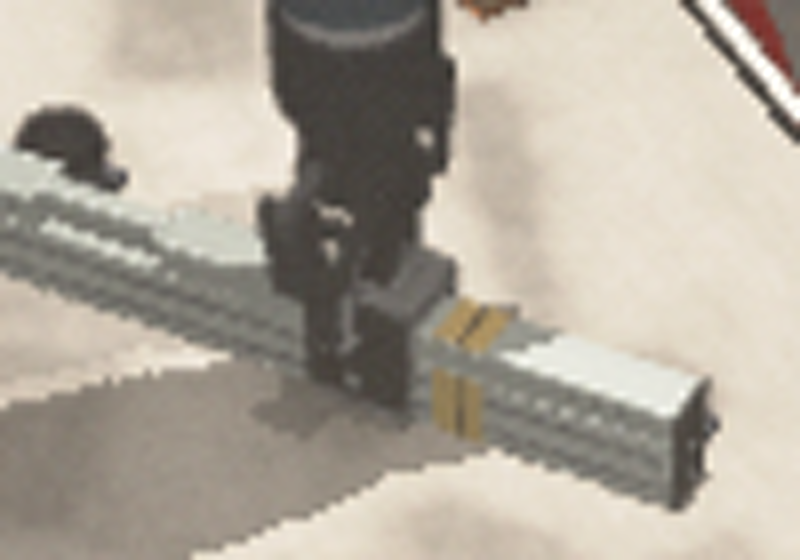

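The pad's blade-side edge is at crop (410,390), about 1 cm in pixels short of the pencil line at (460,410). I measure the gap within each view.

```bash
cat > meas.py <<'E'
from h import *
import sys
o=np.array([.5162,.0754]);e=np.array([-.6326,.7745]);ex=np.array([.7745,.6326])
def F(q): return np.c_[(q[:,:2]-o)@ex,(q[:,:2]-o)@e,q[:,2]]*1e3
def castx(s,uv,x):   # cast on vertical plane fence-x = x (mm)
    K,T=s["K"],s["T"];d=np.array([(uv[0]-K[0,2])/K[0,0],-(uv[1]-K[1,2])/K[1,1],-1])@T[:3,:3].T
    n=np.r_[ex,0];c=T[:3,3];k=(x/1e3-(c-np.r_[o,0])@n)/(d@n);return F((c+k*d)[None])[0]
def proj(s,f):       # fence mm -> pixel
    w=np.r_[o+f[0]/1e3*ex+f[1]/1e3*e,f[2]/1e3];c=(w-s["T"][:3,3])@s["T"][:3,:3]
    return s["K"][0,0]*c[0]/-c[2]+s["K"][0,2],-s["K"][1,1]*c[1]/-c[2]+s["K"][1,2]
def prof(s,x,z,ys):  # brightness along fence y at (x,z)
    g=cv2.cvtColor(s["pixels"],cv2.COLOR_RGB2GRAY).astype(np.float32)
    uv=np.array([proj(s,(x,y,z)) for y in ys],np.float32)
    return cv2.remap(g,uv[:,:1],uv[:,1:],cv2.INTER_LINEAR)[:,0]
E
python3 - <<'E'
from meas import *
a,b=dict(np.load("side2.npz")),dict(np.load("top2.npz"))
ys=np.arange(-92,-22,2)
print("y      ",ys.tolist())
for z in(15,22,30): print("side face x-17 z",z,prof(a,-17,z,ys).round().astype(int).tolist())
for x in(-6,0,6): print("side top",x,prof(a,x-2,56,ys).round().astype(int).tolist())
for x in(-8,0,8): print("top top",x,prof(b,x,56,ys).round().astype(int).tolist())
for z in(30,40,50):print("side pad front x-34",z,prof(a,-34,z,np.arange(-66,-30,2)).round().astype(int).tolist())
for n,s in(("side",a),("top",b)):
    P=pts(s);f=F(P[185:270,230:360].reshape(-1,3));
    m=(f[:,2]>64)&(f[:,2]<76)&(abs(f[:,0])<26)&(f[:,1]<-25)
    print(n,m.sum(),"min y of saddle",np.sort(f[m,1])[:14].round(1),"med z",np.median(f[m,2]))
E
```

```text
y       [-92, -90, -88, -86, -84, -82, -80, -78, -76, -74, -72, -70, -68, -66, -64, -62, -60, -58, -56, -54, -52, -50, -48, -46, -44, -42, -40, -38, -36, -34, -32, -30, -28, -26, -24]
side face x-17 z 15 [123, 122, 124, 125, 126, 128, 128, 126, 124, 119, 106, 99, 115, 127, 126, 126, 125, 124, 120, 119, 118, 118, 116, 112, 101, 83, 73, 70, 70, 71, 71, 70, 70, 70, 69]
side face x-17 z 22 [124, 124, 125, 126, 126, 125, 125, 126, 125, 121, 113, 110, 118, 124, 126, 128, 127, 127, 128, 128, 127, 125, 114, 102, 90, 77, 72, 70, 69, 68, 68, 70, 70, 70, 70]
side face x-17 z 30 [123, 121, 118, 121, 125, 127, 129, 129, 126, 122, 114, 111, 120, 127, 125, 124, 125, 126, 121, 118, 117, 119, 111, 99, 87, 76, 72, 71, 70, 70, 70, 70, 70, 69, 69]
side top -6 [158, 154, 152, 151, 151, 150, 148, 146, 146, 143, 130, 119, 131, 149, 148, 147, 147, 148, 148, 149, 144, 134, 118, 102, 96, 98, 101, 103, 104, 105, 105, 107, 106, 105, 104]
side top 0 [153, 153, 153, 150, 146, 146, 148, 148, 147, 138, 122, 115, 122, 135, 143, 147, 148, 149, 149, 150, 146, 136, 118, 101, 96, 95, 106, 113, 111, 109, 109, 110, 109, 1
[... 531 characters left out ...]
8, 98, 96, 96, 96, 98, 87, 64, 73, 93, 96, 96, 96, 96, 98, 95, 75, 51, 37, 43, 55, 76, 79, 76, 80, 77, 59, 48, 44, 44, 44, 45]
side pad front x-34 30 [121, 117, 113, 106, 105, 103, 96, 84, 74, 70, 69, 71, 72, 70, 69, 69, 70, 71]
side pad front x-34 40 [128, 127, 126, 124, 113, 102, 91, 78, 72, 70, 70, 68, 68, 69, 70, 70, 69, 69]
side pad front x-34 50 [126, 126, 129, 129, 116, 100, 87, 75, 70, 69, 69, 70, 70, 70, 71, 70, 69, 68]
side 59 min y of saddle [-51.1 -50.7 -50.4 -50.2 -50.1 -50.1 -49.4 -49.3 -49.  -49.  -48.8 -48.8
 -47.9 -47.4] med z 71.10804955353522
top 29 min y of saddle [-72.4 -50.8 -50.3 -49.9 -49.5 -49.4 -49.  -48.7 -48.3 -47.9 -47.3 -47.
 -46.6 -46.2] med z 70.79963913290266
```

```bash
python3 -m handwheel '[{"offset":[0.002,-0.0025,0],"yaw":0},{"offset":[0.0045,-0.0055,0],"yaw":0},{"offset":[0.007,-0.0085,0],"yaw":0},{"offset":[0.0095,-0.0115,0],"yaw":0},{"offset":[0.012,-0.0145,0],"yaw":0},{"offset":[0.0135,-0.0165,0],"yaw":0},{"offset":[0.0135,-0.0165,0],"yaw":0},{"offset":[0.0135,-0.0165,0],"yaw":0}]'
python3 -m handwheel '[{"offset":[0,0,0],"yaw":0},{"offset":[0,0,0],"yaw":0},{"offset":[0,0,0],"yaw":0},{"offset":[0,0,0],"yaw":0},{"offset":[0,0,0],"yaw":0},{"offset":[0,0,0],"yaw":0},{"offset":[0,0,0],"yaw":0},{"offset":[0,0,0],"yaw":0}]' 1
python3 -m handwheel '[{"offset":[0,0,0.02],"yaw":0},{"offset":[0,0,0.05],"yaw":0},{"offset":[0,0,0.085],"yaw":0},{"offset":[0,0,0.12],"yaw":0},{"offset":[-0.04,-0.03,0.12],"yaw":0},{"offset":[-0.08,-0.06,0.12],"yaw":0},{"offset":[-0.12,-0.09,0.12],"yaw":0},{"offset":[-0.12,-0.09,0.12],"yaw":0}]' 0
python3 - <<'E'
from meas import *
a=snap("side");b=snap("top");np.savez("side3.npz",**a);np.savez("top3.npz",**b)
ca=cv2.resize(a["pixels"][200:255,270:345,::-1],(400,293),interpolation=cv2.INTER_CUBIC);cb=cv2.resize(b["pixels"][195:250,255:330,::-1],(400,293),interpolation=cv2.INTER_CUBIC)
cv2.imwrite("pics/line.png",np.hstack([ca,cb]))
ys=np.arange(-92,-50,2);print(ys.tolist())
for x in(-8,0,8): print("side top",x,prof(a,x-2,56,ys).round().astype(int).tolist())
for x in(-8,0,8): print("top top",x,prof(b,x,56,ys).round().astype(int).tolist())
for n,s in(("side",a),("top",b)):
    P=pts(s);f=F(P[185:270,230:360].reshape(-1,3));
    m=(f[:,2]>64)&(f[:,2]<78)&(f[:,0]>-36)&(f[:,0]<27)
    g=f[m];print(n,m.sum(),"y",np.percentile(g[:,1],[2,5,10,50,90,95,98]).round(1),"x",np.percentile(g[:,0],[2,5,95,98]).round(1),"z",np.median(g[:,2]))
    print(cv2.minAreaRect(g[:,:2].astype(np.float32)))
    l=f[(f[:,2]>82)&(f[:,2]<115)&(abs(f[:,0]-10)<40)&(abs(f[:,1]+47)<30)];print(" lever",len(l),l.mean(0),l[:,0].max(),l[:,2].max())
E
```

```text
time_s: 12.35
tcp_pos: [0.5356, 0.0433, 0.0443]
tool_rot: [0.0, 0.43, 0.903, -0.0]
ft_force: [0.8, -0.4, -1.7]
finger_gap: 0.0555
grip_force: 48.0
time_s: 13.35
tcp_pos: [0.5354, 0.0434, 0.0443]
tool_rot: [-0.0, 0.429, 0.903, -0.0]
ft_force: [-0.1, 1.0, 0.5]
finger_gap: 0.0858
grip_force: 0.0
time_s: 14.35
tcp_pos: [0.4133, -0.0476, 0.1646]
tool_rot: [0.0, 0.431, 0.902, -0.0]
ft_force: [-0.2, 0.3, 0.2]
finger_gap: -0.0004
grip_force: 0.0
[-92, -90, -88, -86, -84, -82, -80, -78, -76, -74, -72, -70, -68, -66, -64, -62, -60, -58, -56, -54, -52]
side top -8 [231, 232, 232, 229, 220, 218, 222, 223, 222, 215, 196, 151, 113, 103, 105, 116, 132, 139, 143, 151, 161]
side top 0 [233, 232, 231, 226, 218, 215, 218, 222, 220, 207, 180, 142, 108, 95, 102, 118, 142, 158, 160, 159, 152]
side top 8 [228, 228, 229, 228, 227, 225, 223, 223, 221, 210, 189, 149, 106, 92, 103, 119, 143, 162, 163, 160, 151]
top top -8 [163, 164, 165, 162, 148, 148, 152, 153, 156, 131, 83, 90, 103, 105, 106, 108, 100, 98, 104, 82, 49]
top top 0 [163, 164, 163, 143, 140, 150, 152, 152, 155, 144, 91, 94, 105, 105, 107, 106, 98, 99, 89, 56, 42]
top top 8 [161, 161, 162, 151, 130, 146, 152, 154, 156, 137, 85, 77, 100, 105, 105, 103, 92, 95, 86, 65, 47]
side 128 y [-70.3 -69.3 -68.1 -51.2 -25.9 -22.1 -20.8] x [-34.8 -34.4  17.2  19. ] z 70.84061509743444
((-5.791475296020508, -44.611663818359375), (59.278358459472656, 52.37350082397461), 1.5522688627243042)
 lever 41 [  4.32641072 -45.12270157  97.49094797] 15.28989363292203 109.75811065855345
top 277 y [-70.5 -69.5 -67.7 -50.2 -25.2 -23.3 -22.1] x [-30.8 -28.8  21.   22.4] z 71.36513544992518
((-4.4636383056640625, -94.7083969116211), (146.6553192138672, 55.93980026245117), 89.44100189208984)
 lever 72 [  6.24722218 -46.55969009  97.66784765] 19.398725757163575 114.98407156395629
```

View pics/line.png

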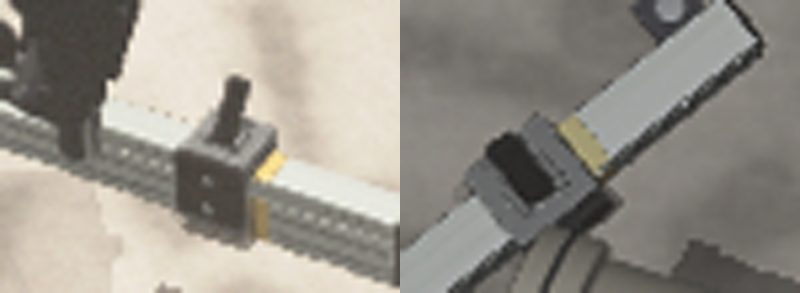

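The stop is released at the line. In both views its blade-side edge coincides with the pencil line: side crop around (255,180), top crop around (600,175). Numerically face and line agree within about 1 mm (top -71.3 vs -71.6 mm, side -70.0 vs -70.3 mm). Next is the lever: I bring the closed fingertips in front of its raised upper face.

```bash
python3 -m handwheel '[{"offset":[0.03,0.02,-0.01],"yaw":0},{"offset":[0.07,0.045,-0.02],"yaw":0},{"offset":[0.105,0.068,-0.03],"yaw":0},{"offset":[0.12,0.078,-0.035],"yaw":0},{"offset":[0.121,0.079,-0.045],"yaw":0},{"offset":[0.121,0.079,-0.055],"yaw":0},{"offset":[0.121,0.079,-0.062],"yaw":0},{"offset":[0.121,0.079,-0.062],"yaw":0}]'
python3 - <<'E'
from meas import *
t=bot.read_state();print(F(t["tcp_pos"][None]),t["ft_force"])
s=snap("side");save(s,"pics/lev.png",(275,190,345,250),8)
E
```

```text
time_s: 15.45
tcp_pos: [0.5357, 0.032, 0.102]
tool_rot: [-0.0, 0.43, 0.903, -0.0]
ft_force: [0.6, -0.0, -0.3]
finger_gap: 0.0001
grip_force: 0.0
[[-12.35800201 -45.99696683 102.0480398 ]] [ 0.5796788  -0.03542736 -0.34962387]
```

View pics/lev.png

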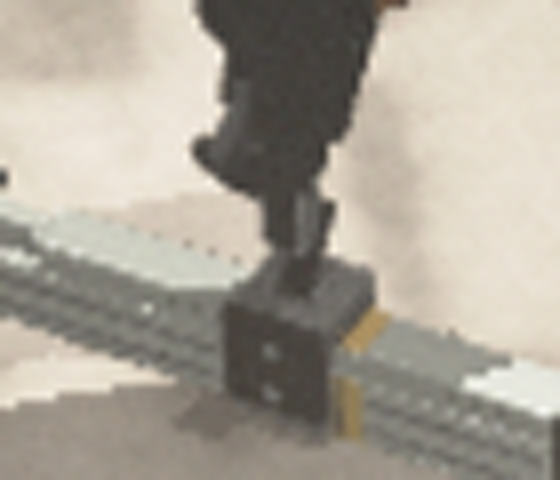

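The shut fingertips, near (295,240), stand just in front of the raised lever and are aligned with it. Push over along the arc.

```bash
python3 -m handwheel '[{"offset":[0.0047,0.0038,0],"yaw":0},{"offset":[0.0093,0.0076,0],"yaw":0},{"offset":[0.0116,0.0095,-0.002],"yaw":0},{"offset":[0.0139,0.0114,-0.004],"yaw":0},{"offset":[0.0163,0.0133,-0.0065],"yaw":0},{"offset":[0.0186,0.0152,-0.009],"yaw":0},{"offset":[0.0209,0.0171,-0.0115],"yaw":0},{"offset":[0.0232,0.019,-0.014],"yaw":0}]'
python3 -m handwheel '[{"offset":[0.002,0.0016,-0.0025],"yaw":0},{"offset":[0.0039,0.0031,-0.005],"yaw":0},{"offset":[0.0055,0.0045,-0.007],"yaw":0},{"offset":[0.007,0.0057,-0.0085],"yaw":0},{"offset":[0.0078,0.0063,-0.01],"yaw":0},{"offset":[0.0078,0.0063,-0.011],"yaw":0},{"offset":[0.0078,0.0063,-0.012],"yaw":0},{"offset":[0.0078,0.0063,-0.012],"yaw":0}]'
```

```text
time_s: 16.5
tcp_pos: [0.5598, 0.051, 0.0897]
tool_rot: [0.001, 0.43, 0.903, -0.0]
ft_force: [-6.2, -3.1, 16.1]
finger_gap: -0.0003
grip_force: 8.9
time_s: 17.5
tcp_pos: [0.5676, 0.0579, 0.0776]
tool_rot: [0.001, 0.429, 0.903, 0.0]
ft_force: [-6.5, -1.9, 18.3]
finger_gap: 0.0002
grip_force: 8.8
```

```bash
python3 -m handwheel '[{"offset":[0,0,-0.0005],"yaw":0},{"offset":[0,0,-0.001],"yaw":0},{"offset":[0,0,-0.0015],"yaw":0},{"offset":[0,0,-0.002],"yaw":0},{"offset":[0,0,-0.0025],"yaw":0},{"offset":[0,0,-0.003],"yaw":0},{"offset":[0,0,-0.003],"yaw":0},{"offset":[0,0,-0.003],"yaw":0}]'
```

```text
time_s: 18.5
tcp_pos: [0.5682, 0.0582, 0.0763]
tool_rot: [0.002, 0.429, 0.903, 0.001]
ft_force: [-9.9, 0.7, 32.5]
finger_gap: -0.0001
grip_force: 15.5
```

The force is rising stiffly, so the lever seems down. I back off up and forward, then check.

```bash
python3 -m handwheel '[{"offset":[0,0,0.01],"yaw":0},{"offset":[0,0,0.03],"yaw":0},{"offset":[0,0,0.06],"yaw":0},{"offset":[0,0,0.09],"yaw":0},{"offset":[-0.04,-0.03,0.09],"yaw":0},{"offset":[-0.09,-0.07,0.09],"yaw":0},{"offset":[-0.13,-0.11,0.09],"yaw":0},{"offset":[-0.15,-0.13,0.09],"yaw":0}]'
python3 - <<'E'
from meas import *
a=snap("side");b=snap("top")
ca=cv2.resize(a["pixels"][200:255,270:345,::-1],(400,293),interpolation=cv2.INTER_CUBIC);cb=cv2.resize(b["pixels"][195:250,255:330,::-1],(400,293),interpolation=cv2.INTER_CUBIC)
cv2.imwrite("pics/locked.png",np.hstack([ca,cb]))
for n,s in(("side",a),("top",b)):
    f=F(pts(s)[185:270,230:360].reshape(-1,3)); f=f[(abs(f[:,1]+46)<34)&(f[:,0]>-37)&(f[:,0]<60)&(f[:,2]>62)&(f[:,2]<115)]
    g=f[f[:,0]<22];print(n,len(g),"y",np.percentile(g[:,1],[2,5,50,95,98]).round(1))
    l=f[(abs(f[:,1]+46)<6)]
    for x in range(-6,50,6):
        k=l[(l[:,0]>=x)&(l[:,0]<x+6)]
        if len(k):print(x,len(k),np.median(k[:,2]).round(1),end="; ")
    print()
E
```

```text
time_s: 19.5
tcp_pos: [0.4157, -0.0732, 0.1632]
tool_rot: [-0.0, 0.43, 0.903, 0.0]
ft_force: [0.5, -1.2, -0.8]
finger_gap: -0.0003
grip_force: 0.0
side 172 y [-69.4 -68.8 -48.4 -22.2 -20.1]
-6 7 78.4; 0 4 81.5; 6 5 81.8; 12 3 79.2; 18 5 81.3; 24 7 81.2; 30 2 80.0; 36 6 82.2; 42 1 80.1; 
top 359 y [-69.9 -68.4 -46.  -23.4 -22. ]
-6 16 77.6; 0 9 81.7; 6 10 81.4; 12 11 82.5; 18 9 82.8; 24 12 81.9; 30 10 83.6; 36 10 83.3; 42 7 82.9;
```

View pics/locked.png

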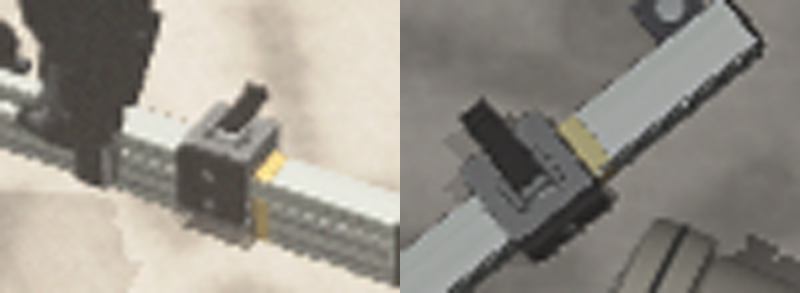

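The lever now lies back nearly level (top crop (500,140)) and the face is still at the line. Its top reads 81–83 mm with a possible slope of about 2°, so I press once more nearer the tip to be sure.

```bash
python3 -m handwheel '[{"offset":[0.03,0.025,0],"yaw":0},{"offset":[0.07,0.06,0],"yaw":0},{"offset":[0.11,0.097,0],"yaw":0},{"offset":[0.145,0.128,0],"yaw":0},{"offset":[0.155,0.135,-0.01],"yaw":0},{"offset":[0.155,0.135,-0.04],"yaw":0},{"offset":[0.155,0.135,-0.065],"yaw":0},{"offset":[0.155,0.135,-0.072],"yaw":0}]'
python3 -m handwheel '[{"offset":[0,0,-0.004],"yaw":0},{"offset":[0,0,-0.008],"yaw":0},{"offset":[0,0,-0.012],"yaw":0},{"offset":[0,0,-0.015],"yaw":0},{"offset":[0,0,-0.017],"yaw":0},{"offset":[0,0,-0.019],"yaw":0},{"offset":[0,0,-0.02],"yaw":0},{"offset":[0,0,-0.02],"yaw":0}]'
python3 -m handwheel '[{"offset":[0,0,0.01],"yaw":0},{"offset":[0,0,0.03],"yaw":0},{"offset":[0,0,0.06],"yaw":0},{"offset":[0,0,0.09],"yaw":0},{"offset":[-0.04,-0.03,0.09],"yaw":0},{"offset":[-0.09,-0.07,0.09],"yaw":0},{"offset":[-0.13,-0.11,0.09],"yaw":0},{"offset":[-0.15,-0.13,0.09],"yaw":0}]'
python3 - <<'E'
from meas import *
for n in("side","top"):
    s=snap(n);save(s,f"pics/fin_{n}.png")
    f=F(pts(s)[185:270,230:360].reshape(-1,3)); f=f[(abs(f[:,1]+46)<34)&(f[:,0]>-37)&(f[:,0]<60)&(f[:,2]>62)&(f[:,2]<115)]
    g=f[f[:,0]<22];print(n,len(g),"y",np.percentile(g[:,1],[2,5,50,95,98]).round(1))
    l=f[(abs(f[:,1]+46)<6)&(f[:,0]>2)&(f[:,0]<43)&(f[:,2]>77)];p=np.polyfit(l[:,0],l[:,2],1);print("slope deg",np.degrees(p[0]),"z@20",np.polyval(p,20))
    print("line", [prof(s,x-(2 if n=="side" else 0),56,np.arange(-78,-64,2)).round().astype(int).tolist() for x in(-8,8)])
E
```

```text
time_s: 20.6
tcp_pos: [0.5712, 0.0628, 0.0893]
tool_rot: [-0.002, 0.429, 0.903, -0.001]
ft_force: [-0.1, 0.7, 1.2]
finger_gap: -0.0002
grip_force: 0.0
time_s: 21.6
tcp_pos: [0.5756, 0.064, 0.0762]
tool_rot: [0.004, 0.429, 0.903, 0.003]
ft_force: [-2.8, 5.7, 32.3]
finger_gap: 0.0003
grip_force: 16.3
time_s: 22.6
tcp_pos: [0.4205, -0.0685, 0.1618]
tool_rot: [0.0, 0.43, 0.903, -0.0]
ft_force: [-0.3, -0.2, 0.2]
finger_gap: 0.0001
grip_force: 0.0
side 174 y [-70.1 -68.4 -47.4 -22.6 -19.9]
slope deg 1.3572834665646967 z@20 81.46352656837922
line [[223, 222, 216, 199, 155, 118, 103], [222, 220, 210, 191, 153, 112, 96]]
top 363 y [-70.  -68.5 -46.  -23.3 -22. ]
slope deg 4.052968111425834 z@20 81.83702530382442
line [[154, 156, 133, 79, 78, 100, 104], [153, 156, 137, 84, 76, 101, 105]]
```

```bash
python3 - <<'E'
from meas import *
for n in("side","top"):
    A=[];B=[]
    for i in range(8):
        f=F(pts(snap(n))[185:270,230:360].reshape(-1,3)); 
        A.append(f[(abs(f[:,1]+46)<6)&(f[:,0]>12)&(f[:,0]<42)&(f[:,2]>76)&(f[:,2]<90)])
        B.append(f[(f[:,1]>-66)&(f[:,1]<-26)&(abs(f[:,1]+46)>13)&(abs(f[:,0])<20)&(f[:,2]>64)&(f[:,2]<80)])
    for nm,q in(("lever",np.vstack(A)),("saddle",np.vstack(B))):
        M=np.c_[q[:,0],np.ones(len(q))];p,r=np.linalg.lstsq(M,q[:,2],rcond=None)[:2]
        print(n,nm,len(q),"slope",np.degrees(p[0]).round(2),"z@0",p[1].round(2),"sd",(r/len(q))**.5, "z@38",(p[0]*38+p[1]).round(2))
E
```

```text
side lever 155 slope 4.55 z@0 79.51 sd [2.56285725] z@38 82.53
side saddle 180 slope -0.04 z@0 73.78 sd [2.63227585] z@38 73.75
top lever 411 slope 3.8 z@0 80.6 sd [2.26997934] z@38 83.11
top saddle 608 slope 1.2 z@0 74.02 sd [2.38556039] z@38 74.81
```

Relative to the saddle, the lever pad's top is at 75.8 mm in the stop's frame. That is inside the 75–77 mm given for fully down, and the stop is lifted about 3 mm, so it is locked. The face is at the line and the robot is clear, so I hand in.

```bash
python3 -c "
from plant import bot
print(bot.close_job())"
```

```text
the job is handed in; nothing more can be done
None
```

I handed the job in with the stop hooked on the rail, its pad face within about 1 mm of the pencil line by camera, the lever measured fully down and the robot clear; I touched none of the bystanders, and no verdict came back.

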